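# Set up the balancing tasting-paddle display on the shop counter

### The arm

A 6-joint arm with a two-finger parallel gripper is mounted at the origin on a cart in front of the work surface, level with it; the furniture and walls round the work are solid. World frame = base frame: x ahead of the robot, y to its left, z up, the work surface at z = 0. Lengths are in m, angles in rad, forces in N, time in s.
With the tool pointing down it reaches from about 0.3 to 0.875 m from the base axis. Payload 6.4 kg.
Tool frame: the origin (TCP) lies on the centre line of the jaws, within the pads' length; the fingertips stand 25 mm ahead of it and the grasp point (between the pads) lies 6 mm ahead of it (ctrl.tip_reach is the distance from the TCP to the fingertips, in m); z points along the fingers, y is the line along which they close (so a half turn about z gives the same grasp; the last joint's range is limited). The gripper opens to 85 mm and grips with 20 to 120 N. Pads are 22 mm wide; open, the fingers measure 114 mm over their backs; the gripper's body (76 mm by 85 mm) begins 54 mm behind the grasp point. The pads swing forward as they close: fully open they stand 13 mm farther back than shut.
Start: joints at [1.084, 0.181, 1.607, -0, 1.354, -0.206], TCP at [0.159, 0.552, 0.222] pointing down, gripper open.
Joint ranges: [-2.99, 2.99], [-0.89, 2.07], [0.3, 2.58], [-1.14, 4.28], [0, 2.63], [-3.12, 3.12]. Speed limits (rad/s): [2.57, 2.57, 3.01, 3.14, 3.14, 3.14].

### API

Orientations are given as a unit quaternion [w, x, y, z].
In Python, from bench import ctrl gives the robot as it stands.
- The arm moves only by the tool servo_tool, never from a script. Its argument "motion" is a list that holds one entry, the list of rows, each a list of 5 numbers: the shift along the tool's x, y, z in cm, then the turn about the tool's z in degrees, then the closure, from -1 (fully open) to 1 (shut). In form: [[[dx, dy, dz, twist, claw], ...]]. A call has 1 to 5 rows; each row is the pose to reach, as a shift and turn from the pose commanded when the call began, along the tool's axes at that moment; what a row does not reach only later rows make up. A row lasts 1/10 s, in which the tool goes at most 50 mm and 8.59 degrees, less where a joint would pass 70% of its speed; a pose out of reach is approached as far as the arm can. A call with a gripper value outside its range is refused whole. The fingers move at their own pace and stop on an object; the grip force is fixed at half the most. Time passes only in rows, so rows that repeat a pose let the fingers close. It gives the time, the measured TCP pose, the force, the opening and the grip force at its end, in the units of the state.
- ctrl.get_obs(): the state, without advancing time (a new reading comes with each control period).
- ctrl.camera(name): name is "side" or "top"; returns a dict with "pixels" (400x640x3 uint8, red, green, blue), "depth" (400x640 float32, m along the optical axis (not along the pixel's ray), 0 where there is no reading), "fx", "fy", "cx", "cy" (pixels), "k1" (the pictures are not rectified: a ray, as slopes to the right and down, at radius r is drawn at 1 + k1 r^2 times it, then the intrinsics apply), "R" (3x3) and "t" (3): a world point X has camera coordinates R X + t. Camera axes: x right, y down, z forward; pixel columns grow to the right and rows downward; lengths in m; the calibration is good to about 2 mm. A picture is of the moment at which its call begins.
- ctrl.hand_in(): hands the job in; it is judged then, once.
The state is a dict: "time_s": time; "q": joint angles; "dq": joint speeds; "joint_efforts": joint torques, N m; "eef_pos": TCP position; "eef_rot": TCP orientation; "wrist_force": force on the tool from outside, world axes, zero at the start; "torque": the same for the moment, N m; "opening": opening from 0.0 (shut) to 1.0 (fully open); "grasp_force": force on a finger pad.
Only numpy, scipy, OpenCV 4.12 (cv2) and the standard library are available. Lean on these libraries where they do the work, as an engineer would, in place of code of your own. Each camera call takes 0.05 s, during which the arm holds its last target. There are 200 camera calls.

### The job

Set up the see-saw display: first push the display stand's folding leg out until it is against its stop. Then lift the tasting paddle out of its rack, lay it flat on the worktop and let go, take it again across its width, and lay it square across the top edge of the leg at the point where it balances, so that it stays level by itself on the leg alone, clear of the stand's back board. Leave the other things on the counter where they are.

Things in the scene. Friction and masses are not known exactly. Their poses are not given: they have to be found in the camera images.
- stand: Fixed display stand: upright wooden back board 16 mm thick (x), 170 wide (y), 70 high (z), two small feet behind. Origin: middle of the board's underside; its front face is x = -8 mm; -x looks roughly to the robot. The folding leg's upright hinge axis is at x = -24, y = -75 mm, before the board's right end as the robot sees it.
- leg (a joint): Angle of the stand's folding leg, an upright wood panel: 0 = folded along the board (towards the stand's +y), 1.57 = fully out at its stop, pointing to the stand's -x. It grows counter-clockwise from above. Starts at 0.45 to 0.8, so fingertips fit between its free end and the board. Stiff (0.2 N m): stays where left.
- leg_tip (a point): Free end of the leg, middle of its top edge, 150 mm from the hinge axis. The leg is 18 mm thick; its top edge is flat, level, 18 mm wide and 50 mm above the worktop: the edge to balance on.
- rack: Fixed wooden rack behind the glass sample case (case 78 mm high, up to world x = 0.59): foot 200 x 60 x 8 mm, x roughly to the robot's left, a pair of cheeks 85 mm either side of the middle (24 mm long, tops at 37 mm) with a slot 19 mm wide along x. Origin: middle of the underside.
- paddle: Tasting paddle: flat wood slat 280 x 44 x 14 mm (x, y, z), origin at its centre. Starts on its long edge in the rack's slot, z level, top edge 52 mm up; its middle is free to grasp. 0.2 to 0.3 kg in all, different each time: its centre of mass lies on its x axis at 0.38 to 0.58 of the slider's distance from the middle, to be felt or tried out.
- slider (a joint): Where the middle of the heavy brass slider (60 x 15 mm, 0.114 kg, flush with both faces, stuck in the paddle's lengthwise slot) is on the paddle's x, in m from the paddle's middle: 0.035 to 0.085. It does not move in use.
- order_pad: Bystander: flat order pad 111 x 69 x 12 mm, on the worktop at the right; origin at the middle of its underside.
- stamp: Bystander: standing hand stamp with a dark knob, 30 x 30 x 60 mm, near the front edge; origin at the middle of its underside.
- ink_pad: Bystander: small flat ink pad 46 x 72 x 18 mm near the front edge; origin at the middle of its underside.
- gift: Bystander: slim dark gift sleeve 22 x 155 x 95 mm standing on edge behind the rack; origin at the middle of its underside.
- box: Bystander: patterned card box 55 x 96 x 100 mm at the far right; origin at the middle of its underside.
- choc_mallet: Bystander: small beech mallet 175 mm long lying at the left front; origin at about its middle, on the underside.

How it is judged:
On the way, in this order (a step that is already met when the one before it is completed fails the run):
1. the leg is out against its stop (value of joint leg above 1.5 rad), for 0.2 s.
2. the paddle lies flat on the worktop, let go (angle between the z axis of paddle and the z axis of stand, either way round below 0.1 rad and height (world z) of paddle below 0.012 m and contact force between the fingers and paddle below 0.05 N), for 0.2 s.
At the end, for the whole second after the job is handed in: Leg out at its stop (over 1.5 rad). Paddle flat side down across the leg's top, within 20 degrees of parallel to the back board, level within 3.4 degrees, centre 50 to 66 mm above the worktop and 45 mm or more in front of the board's middle, over 1.2 N on the leg, at rest (value of joint leg above 1.5 rad and angle between the z axis of paddle and the z axis of stand, either way round below 0.06 rad and angle between the x axis of paddle and the y axis of stand, either way round below 0.35 rad and height (world z) of paddle between 0.05 and 0.066 m and x of paddle in the frame of stand below -0.045 m and contact force between paddle and stand above 1.2 N and linear speed of paddle below 0.02 m/s and angular speed of paddle below 0.3 rad/s); the robot touches nothing.
It fails at once if a bystander (order pad, stamp, ink pad, gift sleeve, card box or mallet) is moved more than 30 mm (distance of any of order_pad, stamp, ink_pad, gift, box, choc_mallet from where it was at the start of the episode above 0.03 m).
It also fails if it takes over 72 s, if anything falls off the work surface, if the arm or the gripper's body presses on something with over 40 N, if the wrist force passes 120 N, or if a joint passes its speed limit or range.

## Working session

There is one attempt and no reset: what is moved stays moved. The work goes in short steps, Python scripts to look and compute and a tool call to move; the robot and the scene stay as the last step left them, time stands still between calls to the robot, and variables do not carry over. Pictures are saved under pics/ and viewed, at most 10 in all, crops included, and the job is handed in when it is done.

Besides the shell and the picture viewer there is one more tool, called after ">>>" by a JSON object that holds its "name" and its "arguments", one argument or row to a line. servo_tool: Moves the arm, as the interface text tells. Its arguments: {"type":"object","properties":{"motion":{"type":"array"}},"required":["motion"]}

```bash
mkdir -p pics; ls
cat > h.py <<'E'
import numpy as np, cv2
from bench import ctrl
def snap(n):
    c=ctrl.camera(n); np.savez('pics/%s.npz'%n,**c); return c
def load(n): return dict(np.load('pics/%s.npz'%n))
def ray(c,u,v):
    K=np.array([[c['fx'],0,c['cx']],[0,c['fy'],c['cy']],[0,0,1]],float)
    p=np.array([(u-c['cx'])/c['fx'],(v-c['cy'])/c['fy']],float)
    q=p.copy()
    for _ in range(20): q=p/(1+c['k1']*(q@q))
    return q
def cast(c,u,v,z):
    q=ray(c,u,v); R=c['R'];o=-R.T@c['t']; d=R.T@np.array([q[0],q[1],1]); return o+d*(z-o[2])/d[2]
def dep(c,u,v):
    q=ray(c,u,v); d=float(c['depth'][int(round(v)),int(round(u))]); return c['R'].T@(np.array([q[0]*d,q[1]*d,d])-c['t'])
def cloud(c):
    v,u=np.mgrid[0:400,0:640]; p=np.stack([(u-c['cx'])/c['fx'],(v-c['cy'])/c['fy']],-1).astype(float); q=p.copy()
    for _ in range(20): q=p/(1+c['k1']*(q**2).sum(-1,keepdims=True))
    d=c['depth'].astype(float)[...,None]; P=np.concatenate([q*d,d],-1)-c['t']; W=P@c['R']; W[c['depth']==0]=np.nan; return W
E
python3 - <<'E'
from h import *
for n in('top','side'):
    c=snap(n); cv2.imwrite('pics/%s0.png'%n,c['pixels'][...,::-1]); print(n,-c['R'].T@c['t'],c['fx'],c['k1'],c['R'].round(2).tolist())
o=ctrl.get_obs();print(o)
E
```

```text
pics
top [ 0.3053679  -0.14382266  1.45115614] 461.4877440786757 -0.06402591990073934 [[0.0, -1.0, -0.01], [-0.98, -0.0, -0.19], [0.19, 0.01, -0.98]]
side [0.64132192 1.13829607 0.88676554] 438.13568135982763 -0.10468818334050237 [[-1.0, 0.03, 0.02], [0.0, 0.55, -0.83], [-0.04, -0.83, -0.55]]
{'time_s': 0.1, 'q': array([ 1.08373922e+00,  1.81483746e-01,  1.60788136e+00, -1.05757258e-05,
        1.35381594e+00, -2.06298557e-01]), 'dq': array([-1.14210906e-03, -1.36774360e-03, -2.22396265e-03, -9.27888745e-04,
       -5.52026227e-05, -1.03916842e-03]), 'joint_efforts': array([-1.52313287e-04, -4.45876586e+01, -3.52237165e+01, -2.02992301e-04,
        4.24596088e-03, -4.30020248e-05]), 'eef_pos': array([0.15906847, 0.5520355 , 0.22157758]), 'eef_rot': array([-2.64992104e-04,  1.39917492e-01,  9.90162847e-01, -7.48700436e-04]), 'wrist_force': array([-0.60036403, -0.09115131, -0.24745763]), 'torque': array([ 0.03767238,  0.0334659 , -0.0061323 ]), 'grasp_force': 0.0, 'opening': 1.0000756469035692}
```

View pics/top0.png

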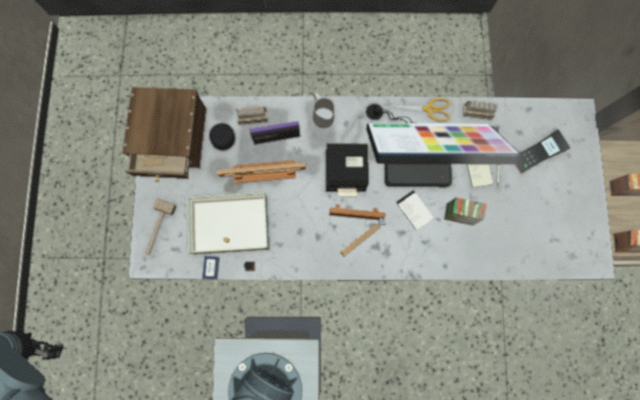

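View pics/side0.png

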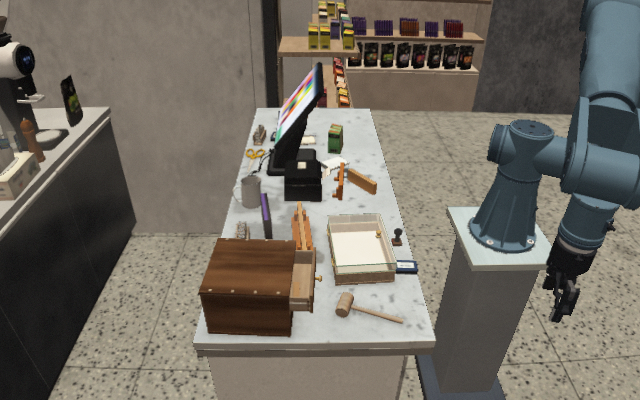

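Top view: paddle in the rack at about (262,169), glass case at (228,223), stand board at (357,212), and its leg running from (380,226) to (343,252). The side view shows the same things, with the paddle at (302,230) and the leg at (362,180).

Run:
```python
from h import *
c=load('top'); s=load('side')
W=cloud(c)
hsv=cv2.cvtColor(c['pixels'],cv2.COLOR_RGB2HSV)
def reg(u0,u1,v0,v1):
    return np.s_[v0:v1,u0:u1]
for nm,r in dict(paddle=reg(212,312,155,185),stand=reg(325,392,200,260)).items():
    h=hsv[r]; w=W[r]; m=(h[...,1]>90)&(h[...,0]<22)
    print(nm,m.sum())
    z=w[...,2]
    print('z hist',np.histogram(z[m],bins=np.arange(-0.01,0.09,0.01)))
    for lo,hi in ((.02,.044),(.044,.058),(.060,.08)):
        k=m&(z>lo)&(z<hi); 
        if k.sum()<8: continue
        pts=w[k][:,:2]; rc=cv2.minAreaRect((pts*1000).astype(np.float32)); print(lo,hi,k.sum(),pts.mean(0).round(4),[np.round(x,1) for x in rc]); print(cv2.boxPoints(rc).round(0).tolist())
a=cv2.resize(c['pixels'][150:270,200:400],None,fx=4,fy=4,interpolation=cv2.INTER_CUBIC)
b=cv2.resize(s['pixels'][140:280,240:440],None,fx=4,fy=4,interpolation=cv2.INTER_CUBIC)
cv2.imwrite('pics/a.png',a[...,::-1]);cv2.imwrite('pics/b.png',b[...,::-1])
```

```text
paddle 1171
z hist (array([  0, 367, 184, 101, 103, 148, 258,   4,   0]), array([-0.01,  0.  ,  0.01,  0.02,  0.03,  0.04,  0.05,  0.06,  0.07,
        0.08]))
0.02 0.044 241 [0.6701 0.0215] [array([675.2,  22.3]), array([ 39.4, 263.8]), np.float64(5.0)]
[[644.0, 152.0], [667.0, -111.0], [706.0, -107.0], [683.0, 155.0]]
0.044 0.058 364 [0.6741 0.0197] [array([674.8,  23.3]), array([ 16.4, 268.1]), np.float64(5.2)]
[[655.0, 156.0], [679.0, -111.0], [695.0, -109.0], [671.0, 158.0]]
stand 494
z hist (array([  0,   5,   6,   2,  24, 101,  94, 156, 105]), array([-0.01,  0.  ,  0.01,  0.02,  0.03,  0.04,  0.05,  0.06,  0.07,
        0.08]))
0.02 0.044 44 [ 0.5202 -0.2777] [array([ 508.7, -281.8]), array([132.9, 131.6]), np.float64(22.1)]
[[422.0, -246.0], [472.0, -368.0], [595.0, -318.0], [546.0, -196.0]]
0.044 0.058 171 [ 0.4658 -0.2814] [array([ 501.6, -256.5]), array([125. , 153.8]), np.float64(38.2)]
[[405.0, -235.0], [500.0, -356.0], [598.0, -278.0], [503.0, -157.0]]
0.06 0.08 261 [ 0.5311 -0.2745] [array([ 531.6, -275.6]), array([164.7,  17.6]), np.float64(85.7)]
[[517.0, -357.0], [534.0, -358.0], [547.0, -194.0], [529.0, -193.0]]
```

View pics/a.png

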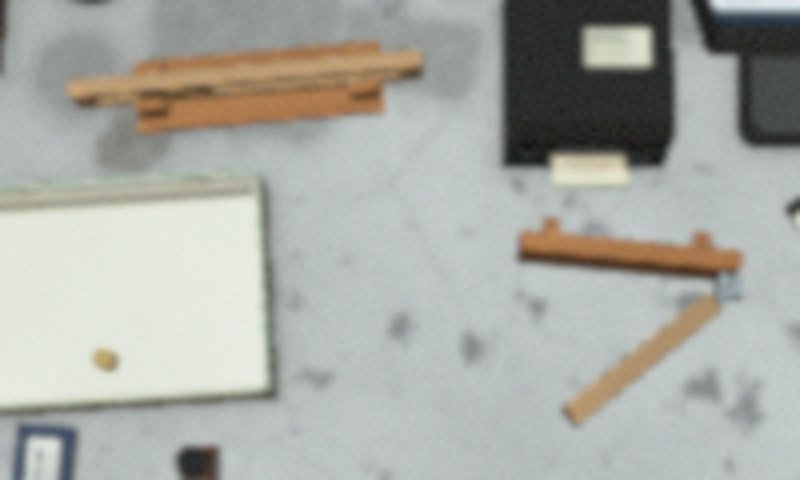

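View pics/b.png

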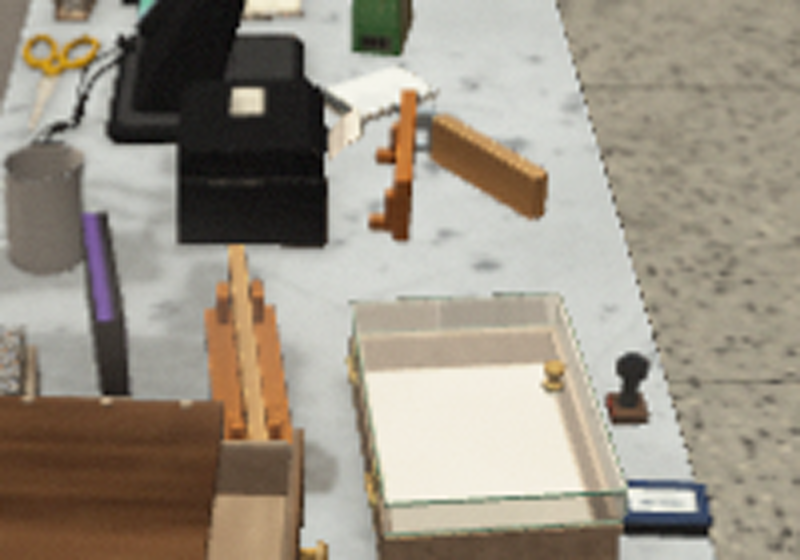

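Crop a shows the paddle from (70,92) to (420,62), the board top from (520,245) to (740,262), and the leg top from (715,300) to its tip at (573,413). In crop b the leg tip is at (545,175) and the left end of the board top at (405,92). Next I cast these points and check them.

Run:
```python
from h import *
c=load('top'); s=load('side')
A=lambda u,v,z:(cast(c,200+u/4,150+v/4,z)*1000).round(0)[:2]
B=lambda u,v,z:(cast(s,240+u/4,140+v/4,z)*1000).round(0)[:2]
print('leg tip top',A(573,411,.05),'leg start',A(713,300,.05),'hinge hw',A(730,285,.06))
print('side leg tip',B(541,172,.05),'side leg far',B(437,118,.05))
print('board ends',A(522,240,.07),A(740,256,.07),'side',B(403,165,.07))
print('paddle ends',A(72,88,.052),A(420,58,.052))
print('case right',A(260,175,.078),A(272,395,.078), 'side', B(352,300,.078),B(562,296,.078))
print('stamp',A(190,462,.05),'front edge',(cast(c,300,278,0)*1000).round(0),(cast(c,360,278,0)*1000).round(0))
print('cash',A(507,160,.06),'paper',A(590,185,.02),'box',(cast(c,447,220,.1)*1000).round(),'pad',[(cast(c,*p,.012)*1000).round() for p in((397,200),(412,228),(433,222))])
W=cloud(c)
for n,(u,v) in dict(cash=(335,160),paper=(347,192),case=(264,200),gift=(275,131),box=(467,210),stamp=(249,265),pad=(415,210)).items(): print(n,(W[v,u]*1000).round(0))
# leg top line & paddle line fit
hsv=cv2.cvtColor(c['pixels'],cv2.COLOR_RGB2HSV)
m=(hsv[...,1]>90)&(hsv[...,0]<22)
k=np.zeros_like(m);k[224:258,338:382]=1;k&=m&(W[...,2]>.042)&(W[...,2]<.062)
p=(W[k][:,:2]*1000).astype(np.float32); rc=cv2.minAreaRect(p);print('leg',k.sum(),rc,cv2.boxPoints(rc).round().tolist())
```

```text
leg tip top [ 410. -234.] leg start [ 495. -342.] hinge hw [ 505. -353.]
side leg tip [ 405. -234.] side leg far [ 494. -334.]
board ends [ 538. -195.] [ 526. -360.] side [ 535. -213.]
paddle ends [661. 156.] [ 686. -116.]
case right [586.   4.] [419.  -8.] side [588.   7.] [420.   3.]
stamp [371.  56.] front edge [ 335. -102.    0.] [ 336. -288.    0.]
cash [ 602. -184.] paper [ 591. -251.] box [ 504. -539.  100.] pad [array([ 581., -409.,   12.]), array([ 491., -453.,   12.]), array([ 510., -520.,   12.])]
cash [ 684. -208.  108.]
paper [ 589. -244.   94.]
case [567.   7.  79.]
gift [781. -24.  95.]
box [ 535. -603.   94.]
stamp [372.  50.  61.]
pad [ 548. -465.   13.]
leg 140 ((451.6759033203125, -285.5894470214844), (10.446002006530762, 137.71597290039062), 38.20059585571289) [[405.0, -235.0], [490.0, -343.0], [498.0, -336.0], [413.0, -228.0]]
```

>>> {"name": "servo_tool", "arguments": {
  "motion": [
    [[-2.46,-3.35,0,0,1],[-4.92,-6.7,0,0,1],[-7.38,-10.05,0,0,1],[-9.84,-13.4,0,0,1],[-12.3,-16.75,0,0,1]]
  ]
}}

```text
time_s: 0.6
eef_pos: [0.2311, 0.3558, 0.222]
eef_rot: [-0.0, 0.14, 0.99, -0.0]
wrist_force: [1.0, -0.2, -0.1]
opening: 0.146
grasp_force: 0.0
```

>>> {"name": "servo_tool", "arguments": {
  "motion": [
    [[-2.46,-3.35,0,0,1],[-4.92,-6.7,0,0,1],[-7.38,-10.05,0,0,1],[-9.84,-13.4,0,0,1],[-12.3,-16.75,0,0,1]]
  ]
}}

```text
time_s: 1.1
eef_pos: [0.3028, 0.161, 0.2223]
eef_rot: [0.0, 0.14, 0.99, 0.0]
wrist_force: [1.3, -0.3, -0.8]
opening: -0.001
grasp_force: 0.0
```

>>> {"name": "servo_tool", "arguments": {
  "motion": [
    [[-2.46,-3.35,0,0,1],[-4.92,-6.7,0,0,1],[-7.38,-10.05,0,0,1],[-9.84,-13.4,0,0,1],[-12.3,-16.75,0,0,1]]
  ]
}}

```text
time_s: 1.6
eef_pos: [0.3747, -0.0344, 0.2223]
eef_rot: [0.0, 0.14, 0.99, 0.0]
wrist_force: [1.2, 0.7, 0.3]
opening: 0.0
grasp_force: 0.0
```

>>> {"name": "servo_tool", "arguments": {
  "motion": [
    [[-2.46,-3.35,0,0,1],[-4.92,-6.7,0,0,1],[-7.38,-10.05,0,0,1],[-9.84,-13.4,0,0,1],[-12.3,-16.75,0,0,1]]
  ]
}}

```text
time_s: 2.1
eef_pos: [0.4465, -0.2292, 0.2219]
eef_rot: [-0.0, 0.14, 0.99, 0.0]
wrist_force: [0.1, -0.4, 1.0]
opening: -0.005
grasp_force: 0.0
```

>>> {"name": "servo_tool", "arguments": {
  "motion": [
    [[0,0,4.5,0,1],[0,0,9,0,1],[0,0,13.5,0,1],[0,0,16.5,0,1],[0,0,17.8,0,1]]
  ]
}}

```text
time_s: 2.6
eef_pos: [0.4441, -0.2258, 0.0409]
eef_rot: [-0.003, 0.14, 0.99, 0.002]
wrist_force: [-0.3, 0.5, -0.8]
opening: 0.002
grasp_force: 0.0
```

>>> {"name": "servo_tool", "arguments": {
  "motion": [
    [[0.8,-0.85,0,0,1],[1.5,-1.75,0,0,1],[2.2,-2.7,0,0,1],[2.8,-3.7,0,0,1],[3.3,-4.6,0,0,1]]
  ]
}}

```text
time_s: 3.1
eef_pos: [0.4016, -0.2642, 0.0456]
eef_rot: [0.001, 0.14, 0.99, -0.001]
wrist_force: [-0.1, -1.2, 0.2]
opening: -0.002
grasp_force: 0.0
```

>>> {"name": "servo_tool", "arguments": {
  "motion": [
    [[0.3,-1.0,0,0,1],[0.5,-2.0,0,0,1],[0.65,-3.0,0,0,1],[0.7,-4.0,0,0,1],[0.7,-5.0,0,0,1]]
  ]
}}

```text
time_s: 3.6
eef_pos: [0.3811, -0.3096, 0.0443]
eef_rot: [-0.0, 0.14, 0.99, 0.0]
wrist_force: [-0.5, 0.8, -0.4]
opening: -0.001
grasp_force: 0.0
```

>>> {"name": "servo_tool", "arguments": {
  "motion": [
    [[0,-0.2,0,0,1],[0,-0.4,0,0,1],[0,-0.6,0,0,1],[0,-0.8,0,0,1],[0,-0.9,0,0,1]]
  ]
}}

```text
time_s: 4.1
eef_pos: [0.3789, -0.3173, 0.0444]
eef_rot: [-0.0, 0.14, 0.99, 0.0]
wrist_force: [-0.0, 0.8, 0.1]
opening: -0.002
grasp_force: 0.0
```

```bash
cat > leg.py <<'E'
from h import *
import sys
c=snap('top');W=cloud(c);hsv=cv2.cvtColor(c['pixels'],cv2.COLOR_RGB2HSV)
k=(hsv[...,1]>80)&(hsv[...,0]<24)&(W[...,2]>.042)&(W[...,2]<.060)&(W[...,0]<.505)&(W[...,0]>.33)&(W[...,1]<-.2)&(W[...,1]>-.38)
p=(W[k][:,:2]*1000).astype(np.float32); print(k.sum(),cv2.minAreaRect(p)); print(cv2.fitLine(p,cv2.DIST_HUBER,0,.1,.1).ravel())
print(ctrl.get_obs()['wrist_force'])
E
python3 leg.py
```

```text
182 ((451.12628173828125, -285.9244384765625), (13.644370079040527, 138.2515106201172), 38.22916793823242)
[   0.6210697   -0.7837553  450.39792   -284.6413   ]
[-0.51177378 -0.86109895 -0.26621419]
```

Run:
```python
from h import *
c=load('top');s=snap('side')
a=cv2.resize(c['pixels'][150:270,280:420],None,fx=4,fy=4);b=cv2.resize(s['pixels'][120:240,300:440],None,fx=4,fy=4)
o=np.vstack([a,b]);o=cv2.resize(o,None,fx=.62,fy=.62);print(o.shape)
cv2.imwrite('pics/c.png',o[...,::-1])
```

```text
(595, 347, 3)
```

View pics/c.png

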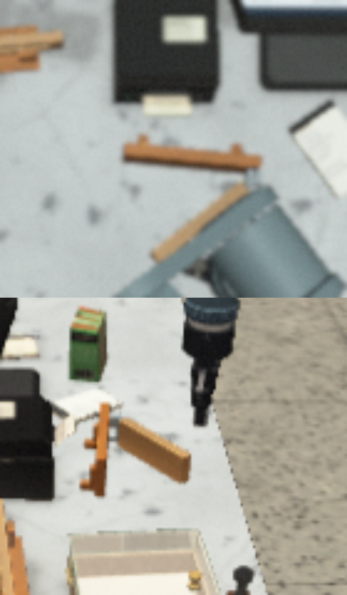

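The arm has crossed to the far side of the leg, and the leg has not moved: in the side view the fingertip is at (200,425) and the leg tip at (188,475). I need to check the true fingertip height.

Run:
```python
from h import *
s=load('side');W=cloud(s)
for v in range(160,178,2): print(v,[(W[v,u]*1000).round(0).tolist() for u in (378,381)])
print(ctrl.tip_reach, ctrl.get_obs()['eef_pos'])
u=s['R']@np.array([.379,-.317,.02])+s['t'];q=u[:2]/u[2];q*=1+s['k1']*(q@q);print(q*[s['fx'],s['fy']]+[s['cx'],s['cy']])
```

```text
160 [[396.0, -274.0, 124.0], [385.0, -273.0, 125.0]]
162 [[394.0, -283.0, 111.0], [382.0, -286.0, 110.0]]
164 [[388.0, -313.0, 86.0], [378.0, -303.0, 92.0]]
166 [[387.0, -313.0, 77.0], [379.0, -296.0, 87.0]]
168 [[387.0, -312.0, 69.0], [377.0, -303.0, 74.0]]
170 [[385.0, -317.0, 57.0], [377.0, -299.0, 68.0]]
172 [[368.0, -410.0, -5.0], [357.0, -401.0, 1.0]]
174 [[372.0, -384.0, 1.0], [358.0, -390.0, -3.0]]
176 [[373.0, -372.0, -1.0], [362.0, -364.0, 4.0]]
0.025 [ 0.37893742 -0.31737316  0.04441504]
[378.73520432 178.44186854]
```

>>> {"name": "servo_tool", "arguments": {
  "motion": [
    [[0,0,0.4,0,1],[0,0,0.8,0,1],[0,0,1.2,0,1],[0,0,1.5,0,1],[0,0,1.5,0,1]]
  ]
}}

```text
time_s: 4.7
eef_pos: [0.3785, -0.3169, 0.0287]
eef_rot: [-0.0, 0.14, 0.99, 0.0]
wrist_force: [0.2, 0.5, 1.1]
opening: 0.0
grasp_force: 0.0
```

Run:
```python
from h import *
s=snap('side');W=cloud(s)
for v in range(166,184,1): print(v,[(W[v,u]*1000).round(0).tolist() for u in (376,379,382)])
```

```text
166 [[371.0, -452.0, 0.0], [388.0, -288.0, 91.0], [380.0, -269.0, 102.0]]
167 [[372.0, -442.0, 1.0], [387.0, -290.0, 86.0], [377.0, -285.0, 89.0]]
168 [[374.0, -431.0, 2.0], [383.0, -311.0, 70.0], [372.0, -305.0, 73.0]]
169 [[375.0, -422.0, 2.0], [383.0, -308.0, 67.0], [372.0, -308.0, 67.0]]
170 [[377.0, -409.0, 5.0], [383.0, -305.0, 65.0], [372.0, -305.0, 65.0]]
171 [[377.0, -405.0, 3.0], [383.0, -304.0, 61.0], [371.0, -309.0, 58.0]]
172 [[378.0, -399.0, 1.0], [381.0, -312.0, 52.0], [371.0, -305.0, 56.0]]
173 [[380.0, -384.0, 6.0], [382.0, -306.0, 51.0], [369.0, -316.0, 45.0]]
174 [[380.0, -383.0, 2.0], [383.0, -301.0, 49.0], [370.0, -306.0, 46.0]]
175 [[380.0, -380.0, -1.0], [368.0, -380.0, -1.0], [370.0, -306.0, 42.0]]
176 [[381.0, -371.0, -1.0], [370.0, -366.0, 2.0], [358.0, -366.0, 2.0]]
177 [[382.0, -365.0, -2.0], [371.0, -361.0, 1.0], [358.0, -362.0, -0.0]]
178 [[385.0, -348.0, 4.0], [372.0, -351.0, 2.0], [360.0, -353.0, 0.0]]
179 [[386.0, -338.0, 5.0], [373.0, -345.0, 1.0], [363.0, -335.0, 7.0]]
180 [[384.0, -348.0, -5.0], [374.0, -335.0, 2.0], [361.0, -340.0, -1.0]]
181 [[386.0, -335.0, -3.0], [374.0, -333.0, -1.0], [363.0, -329.0, 1.0]]
182 [[402.0, -240.0, 50.0], [374.0, -329.0, -4.0], [364.0, -321.0, 1.0]]
183 [[402.0, -236.0, 49.0], [377.0, -313.0, 2.0], [365.0, -316.0, -0.0]]
```

The fingertips measure about 36 mm higher than the reported pose implies. I'll touch down gently on this clear patch of worktop to calibrate.

>>> {"name": "servo_tool", "arguments": {
  "motion": [
    [[0,0,0.7,0,1],[0,0,1.4,0,1],[0,0,2.0,0,1],[0,0,2.5,0,1],[0,0,2.5,0,1]]
  ]
}}

```text
time_s: 5.25
eef_pos: [0.3784, -0.3168, 0.0034]
eef_rot: [-0.001, 0.14, 0.99, 0.001]
wrist_force: [0.4, -0.5, -0.4]
opening: -0.002
grasp_force: 0.0
```

>>> {"name": "servo_tool", "arguments": {
  "motion": [
    [[0,0,0.2,0,1],[0,0,0.4,0,1],[0,0,0.6,0,1],[0,0,0.6,0,1]]
  ]
}}

```text
time_s: 5.65
eef_pos: [0.3788, -0.3173, -0.0018]
eef_rot: [-0.0, 0.14, 0.99, 0.0]
wrist_force: [0.2, -0.4, 0.5]
opening: -0.004
grasp_force: 0.0
```

>>> {"name": "servo_tool", "arguments": {
  "motion": [
    [[0,0,0.2,0,1],[0,0,0.4,0,1],[0,0,0.4,0,1]]
  ]
}}

```text
time_s: 5.95
eef_pos: [0.3787, -0.3172, -0.0059]
eef_rot: [-0.0, 0.14, 0.99, 0.0]
wrist_force: [-0.3, -0.1, -0.4]
opening: -0.003
grasp_force: 0.0
```

>>> {"name": "servo_tool", "arguments": {
  "motion": [
    [[0,0,0.2,0,1],[0,0,0.3,0,1],[0,0,0.3,0,1]]
  ]
}}

```text
time_s: 6.25
eef_pos: [0.3788, -0.3174, -0.0087]
eef_rot: [-0.0, 0.14, 0.99, 0.0]
wrist_force: [-0.8, -0.4, 0.1]
opening: -0.002
grasp_force: 0.0
```

Run:
```python
from h import *
s=snap('side');W=cloud(s)
for v in range(172,186,1): print(v,[(W[v,u]*1000).round(0).tolist() for u in (376,379,382)])
```

```text
172 [[400.0, -270.0, 76.0], [391.0, -258.0, 83.0], [378.0, -266.0, 78.0]]
173 [[400.0, -270.0, 72.0], [388.0, -271.0, 71.0], [376.0, -275.0, 69.0]]
174 [[398.0, -280.0, 61.0], [388.0, -269.0, 68.0], [376.0, -275.0, 65.0]]
175 [[396.0, -289.0, 52.0], [383.0, -294.0, 49.0], [372.0, -292.0, 50.0]]
176 [[382.0, -366.0, 2.0], [380.0, -310.0, 35.0], [372.0, -289.0, 48.0]]
177 [[384.0, -354.0, 5.0], [380.0, -309.0, 31.0], [369.0, -306.0, 33.0]]
178 [[383.0, -354.0, -0.0], [380.0, -305.0, 29.0], [367.0, -311.0, 25.0]]
179 [[385.0, -341.0, 3.0], [379.0, -308.0, 23.0], [368.0, -307.0, 23.0]]
180 [[386.0, -336.0, 1.0], [380.0, -302.0, 22.0], [368.0, -306.0, 20.0]]
181 [[386.0, -332.0, -0.0], [378.0, -310.0, 13.0], [366.0, -314.0, 10.0]]
182 [[400.0, -251.0, 44.0], [379.0, -306.0, 10.0], [364.0, -321.0, 2.0]]
183 [[401.0, -240.0, 46.0], [377.0, -311.0, 3.0], [364.0, -318.0, -1.0]]
184 [[402.0, -232.0, 47.0], [378.0, -306.0, 1.0], [365.0, -312.0, -2.0]]
185 [[401.0, -239.0, 38.0], [379.0, -296.0, 3.0], [367.0, -301.0, -0.0]]
```

>>> {"name": "servo_tool", "arguments": {
  "motion": [
    [[0,0,0.1,0,1],[0,0,0.2,0,1],[0,0,0.2,0,1]]
  ]
}}

```text
time_s: 6.6
eef_pos: [0.3789, -0.3175, -0.0089]
eef_rot: [-0.0, 0.14, 0.99, 0.0]
wrist_force: [-5.3, 7.2, 21.7]
opening: -0.001
grasp_force: 10.6
```

>>> {"name": "servo_tool", "arguments": {
  "motion": [
    [[0,0,0.1,0,1],[0,0,0.2,0,1],[0,0,0.2,0,1]]
  ]
}}

```text
time_s: 6.9
eef_pos: [0.379, -0.3176, -0.009]
eef_rot: [-0.001, 0.14, 0.99, 0.0]
wrist_force: [-11.7, 13.0, 44.9]
opening: 0.002
grasp_force: 22.3
```

Contact comes at a reported z of -8.8 mm, so with the jaws shut the tip height is the reported z plus 8.8 mm. I'll redo the push at the right height.

>>> {"name": "servo_tool", "arguments": {
  "motion": [
    [[0,0,-4,0,1],[0,0,-9.5,0,1],[-1.3,3.5,-9.5,0,1],[-2.6,7,-9.5,0,1],[-4.0,10.4,-9.5,0,1]]
  ]
}}

```text
time_s: 7.4
eef_pos: [0.447, -0.228, 0.0833]
eef_rot: [0.001, 0.141, 0.99, -0.0]
wrist_force: [-0.5, 0.1, 0.5]
opening: -0.0
grasp_force: 0.0
```

>>> {"name": "servo_tool", "arguments": {
  "motion": [
    [[0,0,0,0,1],[0,0,3,0,1],[0,0,6,0,1],[0,0,7.3,0,1],[0,0,7.3,0,1]]
  ]
}}

```text
time_s: 7.9
eef_pos: [0.4444, -0.2277, 0.0075]
eef_rot: [-0.002, 0.14, 0.99, 0.001]
wrist_force: [-0.0, 0.2, 0.3]
opening: -0.001
grasp_force: 0.0
```

>>> {"name": "servo_tool", "arguments": {
  "motion": [
    [[0.8,-0.85,0,0,1],[1.5,-1.75,0,0,1],[2.2,-2.7,0,0,1],[2.8,-3.7,0,0,1],[3.3,-4.6,0,0,1]]
  ]
}}

```text
time_s: 8.4
eef_pos: [0.4011, -0.2649, 0.0101]
eef_rot: [0.001, 0.14, 0.99, -0.0]
wrist_force: [1.9, 1.4, -0.1]
opening: -0.001
grasp_force: 0.8
```

>>> {"name": "servo_tool", "arguments": {
  "motion": [
    [[0.3,-1.0,0,0,1],[0.5,-2.0,0,0,1],[0.65,-3.0,0,0,1],[0.7,-4.0,0,0,1],[0.7,-5.0,0,0,1]]
  ]
}}

```text
time_s: 8.9
eef_pos: [0.3808, -0.3104, 0.0093]
eef_rot: [-0.0, 0.14, 0.99, 0.0]
wrist_force: [1.2, 0.9, -0.5]
opening: 0.002
grasp_force: 0.9
```

>>> {"name": "servo_tool", "arguments": {
  "motion": [
    [[0,-0.2,0,0,1],[0,-0.4,0,0,1],[0,-0.5,0,0,1],[0,-0.6,0,0,1],[0,-0.6,0,0,1]]
  ]
}}

```text
time_s: 9.4
eef_pos: [0.3797, -0.3145, 0.0092]
eef_rot: [-0.0, 0.14, 0.99, 0.001]
wrist_force: [3.4, 3.9, 1.2]
opening: -0.001
grasp_force: 2.1
```

>>> {"name": "servo_tool", "arguments": {
  "motion": [
    [[0,-0.1,0,0,1],[0,-0.2,0,0,1],[0,-0.3,0,0,1],[0,-0.4,0,0,1],[0,-0.4,0,0,1]]
  ]
}}

```text
time_s: 9.9
eef_pos: [0.3794, -0.3149, 0.009]
eef_rot: [-0.0, 0.14, 0.99, 0.003]
wrist_force: [9.8, 17.3, 7.5]
opening: 0.002
grasp_force: 9.2
```

The leg is at its stop, with the force rising to 17 N. Back off, lift and check the leg.

>>> {"name": "servo_tool", "arguments": {
  "motion": [
    [[0,1,0,0,1],[0,1.5,-5,0,1],[0,1.5,-10,0,1],[0,1.5,-15,0,1],[0,1.5,-20,0,1]]
  ]
}}

```text
time_s: 10.4
eef_pos: [0.3821, -0.3045, 0.2111]
eef_rot: [-0.0, 0.14, 0.99, -0.0]
wrist_force: [0.4, -0.9, -1.2]
opening: 0.002
grasp_force: 0.0
```

>>> {"name": "servo_tool", "arguments": {
  "motion": [
    [[-0.9,4,0,8.5,1],[-1.8,8,0,17,1],[-2.7,12,0,25.5,1],[-3.6,16,0,34,1],[-4.5,20,0,42.5,1]]
  ]
}}

```text
time_s: 10.9
eef_pos: [0.4795, -0.1282, 0.2093]
eef_rot: [0.0, 0.468, 0.884, -0.0]
wrist_force: [1.1, -0.5, -0.1]
opening: 0.001
grasp_force: 0.0
```

```bash
python3 leg.py
cat > go.py <<'E'
from h import *
import sys
# target x y z and closing-axis angle (deg): prints shift/turn for servo
o=ctrl.get_obs();w,a,b,d=o['eef_rot']
from scipy.spatial.transform import Rotation as R
M=R.from_quat([a,b,d,w]).as_matrix();t=[float(x) for x in sys.argv[1:5]]
s=M.T@(np.array(t[:3])-o['eef_pos'])*100
yaw=np.degrees(np.arctan2(M[1,1],M[0,1]));tw=(yaw-t[3]+90)%180-90
print('pos',o['eef_pos'].round(4),'yaw',yaw.round(1),'shift cm',s.round(2),'twist',tw.round(1),'q',o['q'].round(2),'f',o['wrist_force'].round(1))
E
python3 go.py .674 .021 .2 5.2
```

```text
225 ((422.25, -339.2656555175781), (15.427083969116211, 134.7877960205078), 84.81877899169922)
[ 9.9601269e-01 -8.9211635e-02  4.2111224e+02 -3.3840549e+02]
[-0.44380648  4.59775467  0.92195936]
pos [ 0.4814 -0.1232  0.2094] yaw 33.7 shift cm [ 1.31 24.02  1.01] twist 28.5 q [-0.49  0.02  1.81  0.    1.31 -1.08] f [-0.4  4.6  0.9]
```

>>> {"name": "servo_tool", "arguments": {
  "motion": [
    [[0.3,5,0,7,-0.2],[0.6,10,0,14,-0.2],[0.9,15,0,21,-0.2],[1.1,20,0,28.5,-0.2],[1.3,24,0,28.5,-0.2]]
  ]
}}

```text
time_s: 11.45
eef_pos: [0.671, 0.0191, 0.2089]
eef_rot: [0.0, 0.67, 0.743, -0.0]
wrist_force: [0.3, -1.0, -0.1]
opening: 0.599
grasp_force: 0.0
```

>>> {"name": "servo_tool", "arguments": {
  "motion": [
    [[0,0,0,0,-0.2],[0,0,4,0,-0.2],[0,0,7,0,-0.2],[0,0,9,0,-0.2],[0,0,9,0,-0.2]]
  ]
}}

```text
time_s: 11.95
eef_pos: [0.6661, 0.0171, 0.1149]
eef_rot: [-0.003, 0.669, 0.744, -0.002]
wrist_force: [-1.1, 0.7, -0.9]
opening: 0.601
grasp_force: 0.0
```

```bash
python3 go.py .674 .021 .009 5.2
python3 - <<'E'
from h import *
c=snap('top');s=snap('side');a=cv2.resize(c['pixels'][130:230,220:340],None,fx=4,fy=4);b=cv2.resize(s['pixels'][150:250,240:360],None,fx=4,fy=4)
cv2.imwrite('pics/d.png',cv2.resize(np.vstack([a,b]),None,fx=.75,fy=.75)[...,::-1])
E
```

```text
pos [0.6661 0.0171 0.1149] yaw 6.1 shift cm [ 0.29  0.91 10.59] twist 0.9 q [-0.15  0.49  1.44 -0.    1.23 -0.26] f [-1.1  0.7 -0.9]
```

View pics/d.png

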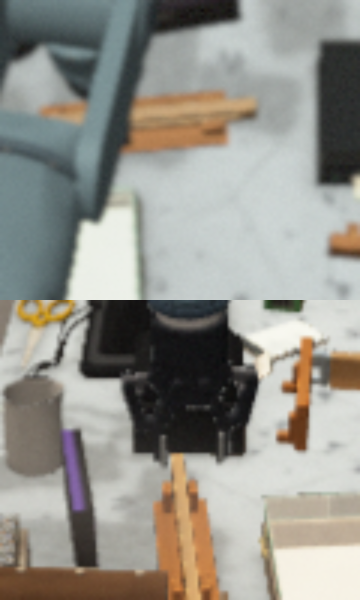

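The fingers straddle the paddle: they are at (160,450) and (222,450), with the paddle edge at (178,455). They sit a little to the robot's side of centre. I'll re-read the settled pose.

```bash
python3 go.py .674 .021 .009 5.2
```

```text
pos [0.6691 0.0169 0.1194] yaw 6.1 shift cm [ 0.36  0.53 11.04] twist 0.9 q [-0.15  0.48  1.43 -0.    1.23 -0.26] f [ 1.4 -0.5  1.6]
```

>>> {"name": "servo_tool", "arguments": {
  "motion": [
    [[0.3,0.5,1.5,-0.9,-0.2],[0.3,0.5,5,-0.9,-0.2],[0.3,0.5,8,-0.9,-0.2],[0.3,0.5,10.5,-0.9,-0.2],[0.3,0.5,11,-0.9,-0.2]]
  ]
}}

```text
time_s: 12.55
eef_pos: [0.6721, 0.0212, 0.006]
eef_rot: [-0.002, 0.663, 0.749, -0.001]
wrist_force: [-0.4, -0.6, 0.5]
opening: 0.601
grasp_force: 0.0
```

>>> {"name": "servo_tool", "arguments": {
  "motion": [
    [[0,0,0,0,1],[0,0,0,0,1],[0,0,0,0,1],[0,0,0,0,1],[0,0,0,0,1]]
  ]
}}

```text
time_s: 13.05
eef_pos: [0.6757, 0.0206, 0.0116]
eef_rot: [0.002, 0.663, 0.749, 0.001]
wrist_force: [0.6, -0.0, 5.7]
opening: 0.158
grasp_force: 61.0
```

>>> {"name": "servo_tool", "arguments": {
  "motion": [
    [[0,0,-2,0,1],[0,0,-6,0,1],[0,0,-10,0,1],[0,0,-13,0,1],[0,0,-14,0,1]]
  ]
}}

```text
time_s: 13.55
eef_pos: [0.6763, 0.0206, 0.154]
eef_rot: [0.003, 0.663, 0.749, 0.002]
wrist_force: [0.1, 0.3, -1.5]
opening: 0.155
grasp_force: 59.8
```

>>> {"name": "servo_tool", "arguments": {
  "motion": [
    [[0,0,0,0,1],[0,0,0,0,1]]
  ]
}}

```text
time_s: 13.75
eef_pos: [0.6728, 0.021, 0.1472]
eef_rot: [-0.001, 0.663, 0.749, -0.001]
wrist_force: [-0.4, -0.5, -2.9]
opening: 0.155
grasp_force: 59.8
```

```bash
cat > ft.py <<'E'
from h import *
F=[];T=[]
for i in range(40):
    ctrl.camera('top' if i%2 else 'side'); o=ctrl.get_obs(); F.append(o['wrist_force']);T.append(o['torque'])
F=np.array(F);T=np.array(T);print(F.mean(0),F.std(0));print(T.mean(0),T.std(0));print(o['time_s'],o['eef_pos'],o['eef_rot'],o['opening'])
E
python3 ft.py
python3 - <<'E'
from h import *
snap('top');snap('side')
E
```

```text
[-0.10037866  0.0051717  -2.31753288] [0.48121901 0.54287804 0.59760731]
[-0.07696454 -0.00381145  0.00153842] [0.02679984 0.0362258  0.02964143]
15.75 [0.67402006 0.02080465 0.14919456] [4.06668166e-05 6.62961990e-01 7.48653056e-01 1.22429263e-05] 0.15521365840324067
```

Weight is 2.32 N, so 0.236 kg. The torque puts the centre of mass about 33 mm to the +y side of the grasp. Next I carry the paddle to the clear area in front of the stand.

>>> {"name": "servo_tool", "arguments": {
  "motion": [
    [[-1.5,-2.5,0,1.5,1],[-3.2,-5.1,0,3,1],[-5,-8,0,4.5,1],[-6.7,-10.8,0,6,1],[-8.5,-13.6,0,7,1]]
  ]
}}

```text
time_s: 16.35
eef_pos: [0.5483, -0.0806, 0.1493]
eef_rot: [0.0, 0.708, 0.707, 0.0]
wrist_force: [0.0, -1.3, -2.0]
opening: 0.154
grasp_force: 59.7
```

```bash
python3 go.py .44 -.168 .02 -4.4
```

```text
pos [ 0.5483 -0.0806  0.1493] yaw -0.1 shift cm [ -8.75 -10.82  12.93] twist 4.3 q [-0.36  0.21  1.73 -0.    1.2  -0.36] f [ 0.  -1.3 -2. ]
```

>>> {"name": "servo_tool", "arguments": {
  "motion": [
    [[-2.2,-3,0,2,1],[-4.4,-6,0,4.3,1],[-6.6,-9,0,4.3,1],[-8.8,-10.8,0,4.3,1],[-8.8,-10.8,2,4.3,1]]
  ]
}}

```text
time_s: 16.85
eef_pos: [0.4415, -0.1715, 0.1318]
eef_rot: [0.003, 0.734, 0.679, 0.0]
wrist_force: [1.0, -0.4, -1.6]
opening: 0.153
grasp_force: 59.8
```

>>> {"name": "servo_tool", "arguments": {
  "motion": [
    [[0,0,4,0,1],[0,0,8,0,1],[0,0,10.5,0,1],[0,0,11.5,0,1],[0,0,11.5,0,1]]
  ]
}}

```text
time_s: 17.35
eef_pos: [0.4405, -0.1674, 0.0133]
eef_rot: [-0.001, 0.733, 0.68, -0.0]
wrist_force: [-0.1, 0.3, -2.7]
opening: 0.156
grasp_force: 59.6
```

>>> {"name": "servo_tool", "arguments": {
  "motion": [
    [[0,0,0.2,0,1],[0,0,0.4,0,1],[0,0,0.6,0,1],[0,0,0.7,0,1],[0,0,0.7,0,1]]
  ]
}}

```text
time_s: 17.85
eef_pos: [0.4414, -0.168, 0.0074]
eef_rot: [0.0, 0.733, 0.68, 0.0]
wrist_force: [0.6, 0.6, -2.7]
opening: 0.155
grasp_force: 59.6
```

>>> {"name": "servo_tool", "arguments": {
  "motion": [
    [[0,0,0.1,0,1],[0,0,0.2,0,1],[0,0,0.3,0,1],[0,0,0.3,0,1]]
  ]
}}

```text
time_s: 18.25
eef_pos: [0.4411, -0.1678, 0.004]
eef_rot: [-0.0, 0.733, 0.68, -0.0]
wrist_force: [0.3, -0.1, -2.4]
opening: 0.152
grasp_force: 59.6
```

>>> {"name": "servo_tool", "arguments": {
  "motion": [
    [[0,0,0.1,0,1],[0,0,0.2,0,1],[0,0,0.2,0,1]]
  ]
}}

```text
time_s: 18.55
eef_pos: [0.4413, -0.1679, 0.0035]
eef_rot: [-0.0, 0.733, 0.68, -0.0]
wrist_force: [-6.1, 4.3, 17.3]
opening: 0.15
grasp_force: 62.6
```

>>> {"name": "servo_tool", "arguments": {
  "motion": [
    [[0,0,-0.2,0,0.6],[0,0,-0.2,0,-1],[0,0,-0.2,0,-1],[0,0,-0.2,0,-1],[0,0,-0.2,0,-1]]
  ]
}}

```text
time_s: 19.05
eef_pos: [0.4411, -0.1679, 0.004]
eef_rot: [-0.0, 0.733, 0.68, -0.0]
wrist_force: [0.6, 0.3, 0.2]
opening: 0.869
grasp_force: 0.0
```

>>> {"name": "servo_tool", "arguments": {
  "motion": [
    [[0,-1.5,0,0,-1],[0,-3,0,0,-1],[0,-3.3,0,0,-1],[0,-3.6,0,0,-1],[0,-3.9,0,0,-1]]
  ]
}}

```text
time_s: 19.55
eef_pos: [0.4031, -0.1654, 0.0045]
eef_rot: [0.001, 0.733, 0.68, 0.0]
wrist_force: [0.8, -0.8, 0.2]
opening: 0.999
grasp_force: 0.4
```

>>> {"name": "servo_tool", "arguments": {
  "motion": [
    [[0,-0.4,0,0,-1],[0,-0.8,0,0,-1],[0,-1.1,0,0,-1],[0,-1.4,0,0,-1],[0,-1.4,0,0,-1]]
  ]
}}

```text
time_s: 20.05
eef_pos: [0.3879, -0.1637, 0.004]
eef_rot: [-0.0, 0.733, 0.68, -0.0]
wrist_force: [-0.5, -0.1, 0.8]
opening: 1.003
grasp_force: 0.0
```

Run:
```python
from h import *
c=snap('top');s=snap('side');print(ctrl.get_obs()['eef_pos'],ctrl.get_obs()['wrist_force'])
a=cv2.resize(c['pixels'][180:280,250:400],None,fx=4,fy=4);b=cv2.resize(s['pixels'][150:250,300:450],None,fx=4,fy=4)
cv2.imwrite('pics/e.png',cv2.resize(np.vstack([a,b]),None,fx=.74,fy=.74)[...,::-1])
```

```text
[ 0.38836987 -0.16394101  0.00419158] [-0.55008177  0.1796149   0.12619885]
```

View pics/e.png

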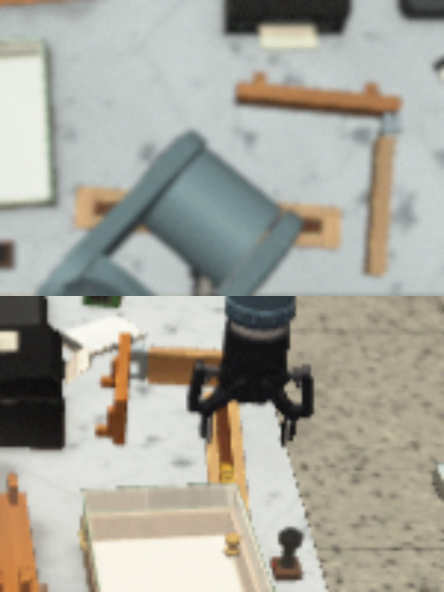

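The paddle lies flat in front of the stand. In the top view it runs from (78,200) to (340,235), and the leg is upright at (380,205). I'll move the arm clear and measure the paddle, slider and leg.

>>> {"name": "servo_tool", "arguments": {
  "motion": [
    [[0,-0.3,-2,0,-1],[0,-0.3,-7,0,-1],[4,0,-12,0,-1],[9,0,-14,0,-1],[14,0,-14,0,-1]]
  ]
}}

```text
time_s: 20.65
eef_pos: [0.4002, -0.0394, 0.146]
eef_rot: [0.003, 0.734, 0.679, 0.002]
wrist_force: [1.2, 0.3, -0.8]
opening: 1.003
grasp_force: 0.0
```

>>> {"name": "servo_tool", "arguments": {
  "motion": [
    [[4,0,0,0,-1],[8,0,0,0,-1],[12,0,0,0,-1],[16,0,0,0,-1],[18,0,0,0,-1]]
  ]
}}

```text
time_s: 21.15
eef_pos: [0.4113, 0.143, 0.1425]
eef_rot: [-0.0, 0.733, 0.681, 0.0]
wrist_force: [-0.1, -0.8, 0.2]
opening: 1.001
grasp_force: 0.0
```

```bash
python3 leg.py
cat > pad.py <<'E'
from h import *
c=load('top');W=cloud(c);hsv=cv2.cvtColor(c['pixels'],cv2.COLOR_RGB2HSV)
# cast every pixel to z=.014, select wood colour on paddle
v,u=np.mgrid[225:275,255:350]; P=np.array([cast(c,a,b,.014)[:2] for a,b in zip(u.ravel(),v.ravel())]).reshape(*u.shape,2)*1000
h=hsv[225:275,255:350]; m=((h[...,1]>65)&(h[...,0]<26)).astype(np.uint8)
n,l,st,_=cv2.connectedComponentsWithStats(m); i=1+st[1:,4].argmax(); k=l==i
rc=cv2.minAreaRect(P[k].astype(np.float32)); print(k.sum(),rc,cv2.boxPoints(rc).round(0).tolist())
s=snap('side')
a=cv2.resize(c['pixels'][220:275,255:390],None,fx=5.5,fy=5.5,interpolation=cv2.INTER_CUBIC);b=cv2.resize(s['pixels'][160:220,325:460],None,fx=5.5,fy=5.5,interpolation=cv2.INTER_CUBIC)
o=np.vstack([a,b])[:599];print(o.shape);cv2.imwrite('pics/f.png',o[...,::-1])
E
python3 pad.py
```

```text
225 ((422.05828857421875, -339.66668701171875), (16.09109878540039, 135.0276641845703), 84.56837463378906)
[ 9.954828e-01 -9.494221e-02  4.210047e+02 -3.389475e+02]
[-0.60735927  0.88599899  0.17865017]
982 ((413.612060546875, -140.45925903320312), (230.29612731933594, 40.98012924194336), 85.435546875) [[384.0, -254.0], [425.0, -257.0], [443.0, -27.0], [402.0, -24.0]]
(599, 742, 3)
```

View pics/f.png

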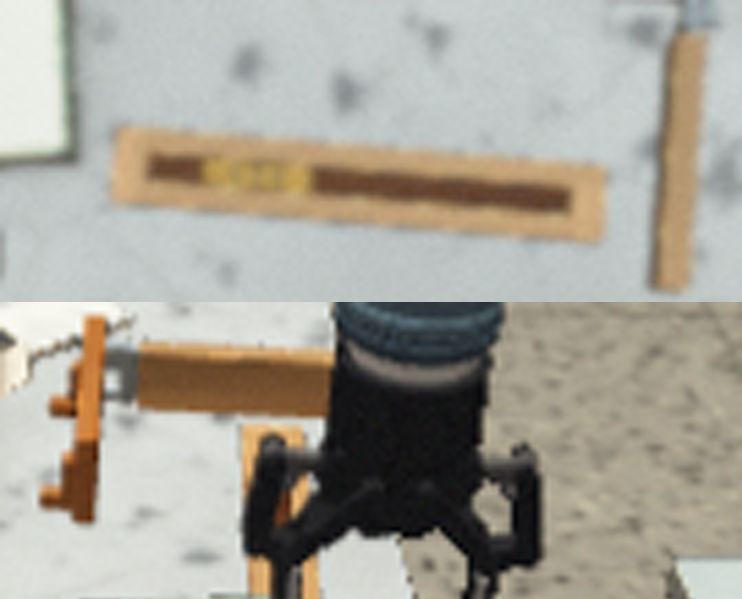

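The paddle runs from (112,165) to (605,203) in the crop, with the brass slider centred at (258,175). That puts the slider about 57 mm left of the middle. The leg top is at (680,165). Next I take an empty-gripper force baseline and cast these points.

```bash
python3 ft.py
python3 - <<'E'
from h import *
c=load('top');A=lambda u,v,z:(cast(c,255+u/5.5-.4,220+v/5.5-.4,z)*1000).round(1)[:2]
e1,e2,s=A(112,165,.014),A(605,203,.014),A(258,175,.014)
print(e1,e2,(e1+e2)/2,np.linalg.norm(e1-e2),s,'s',np.linalg.norm(s-(e1+e2)/2))
print('leg',A(669,283,.05),A(688,35,.05),A(677,180,.05))
E
```

```text
[ 0.08164015  0.11252016 -0.00114772] [0.45736724 0.46157832 0.53657405]
[-0.00095152  0.00305402  0.00223662] [0.03020398 0.02416869 0.02752242]
23.25 [0.4114398  0.1403286  0.14237272] [-2.27896517e-06  7.33403663e-01  6.79793400e-01 -1.44699156e-05] 1.0015667811851534
[422.1 -23.8] [ 401.6 -302.2] [ 411.85 -163.  ] 279.15373900415517 [ 416.8 -106.5] s 56.71642178417112
leg [ 355.6 -332.6] [ 492.3 -346. ] [ 411.9 -338.1]
```

>>> {"name": "servo_tool", "arguments": {
  "motion": [
    [[-4,0.4,0,0,-1],[-8.5,0.8,0,0,-1],[-13,1.2,0,0,-1],[-17.5,1.6,0,0,-1],[-22,2,0,0,-1]]
  ]
}}

```text
time_s: 23.75
eef_pos: [0.4146, -0.0823, 0.1426]
eef_rot: [0.0, 0.733, 0.68, 0.0]
wrist_force: [0.5, -0.4, 0.1]
opening: 1.002
grasp_force: 0.0
```

>>> {"name": "servo_tool", "arguments": {
  "motion": [
    [[-3.5,0.3,0,0,-1],[-5.4,0.3,2,0,-1],[-5.4,0.3,6,0,-1],[-5.4,0.3,10,0,-1],[-5.4,0.3,10,0,-1]]
  ]
}}

```text
time_s: 24.25
eef_pos: [0.4093, -0.1323, 0.0378]
eef_rot: [-0.005, 0.734, 0.679, -0.001]
wrist_force: [-0.5, 0.6, -0.5]
opening: 0.997
grasp_force: 0.0
```

```bash
python3 go.py .414 -.1347 -.007 -4.2
```

```text
pos [ 0.4093 -0.1323  0.0378] yaw -4.4 shift cm [-0.23  0.53  4.48] twist -0.2 q [-0.59  0.14  2.09 -0.    0.93 -0.51] f [-0.5  0.6 -0.5]
```

>>> {"name": "servo_tool", "arguments": {
  "motion": [
    [[0,0,1.5,0,-1],[0,0,3,0,-1],[0,0,4.3,0,-1],[0,0,4.9,0,-1],[0,0,4.9,0,-1]]
  ]
}}

```text
time_s: 24.75
eef_pos: [0.414, -0.1347, -0.0059]
eef_rot: [0.0, 0.733, 0.68, 0.0]
wrist_force: [0.2, -0.0, -0.3]
opening: 1.0
grasp_force: 0.0
```

>>> {"name": "servo_tool", "arguments": {
  "motion": [
    [[0,0,0,0,-0.4],[0,0,0,0,0],[0,0,0,0,0.5],[0,0,0,0,1],[0,0,0,0,1]]
  ]
}}

```text
time_s: 25.25
eef_pos: [0.4144, -0.1351, -0.0055]
eef_rot: [0.001, 0.733, 0.68, 0.0]
wrist_force: [-1.9, 2.1, 8.1]
opening: 0.497
grasp_force: 60.9
```

>>> {"name": "servo_tool", "arguments": {
  "motion": [
    [[0,0,0,0,1],[0,0,0,0,1]]
  ]
}}

```text
time_s: 25.45
eef_pos: [0.4144, -0.135, -0.0055]
eef_rot: [0.001, 0.733, 0.68, 0.0]
wrist_force: [-2.2, 1.7, 8.1]
opening: 0.494
grasp_force: 60.9
```

>>> {"name": "servo_tool", "arguments": {
  "motion": [
    [[0,0,-1,0,1],[0,0,-4,0,1],[0,0,-8,0,1],[0,0,-11,0,1],[0,0,-12,0,1]]
  ]
}}

```text
time_s: 25.95
eef_pos: [0.4153, -0.1357, 0.1169]
eef_rot: [0.003, 0.733, 0.68, 0.001]
wrist_force: [0.6, -0.6, -2.3]
opening: 0.494
grasp_force: 62.2
```

>>> {"name": "servo_tool", "arguments": {
  "motion": [
    [[0,0,0,0,1],[0,0,0,0,1]]
  ]
}}

```text
time_s: 26.15
eef_pos: [0.4127, -0.1341, 0.1121]
eef_rot: [-0.001, 0.733, 0.68, -0.0]
wrist_force: [-1.2, 0.3, -3.7]
opening: 0.489
grasp_force: 62.2
```

```bash
python3 ft.py
python3 - <<'E'
from h import *
s=snap('side');W=cloud(s);hsv=cv2.cvtColor(s['pixels'],cv2.COLOR_RGB2HSV)
m=(hsv[...,1]>70)&(hsv[...,0]<26)&(W[...,2]>.07)&(W[...,2]<.17)&(W[...,1]<.05)&(W[...,1]>-.32)&(W[...,0]<.46)&(W[...,0]>.36)
P=W[m]*1000;print(len(P))
for a in range(-320,20,40):
    k=(P[:,1]>a)&(P[:,1]<a+40)
    if k.sum()>3: print(a,k.sum(),np.median(P[k],0).round(1),np.percentile(P[k],[3,97],0).round(0).tolist())
E
```

```text
[-0.02946488  0.00399079 -2.26625844] [0.56199726 0.5112207  0.42805811]
[ 4.83629719e-04 -1.40070694e-03 -8.44243121e-05] [0.02853558 0.0250801  0.0253876 ]
28.15 [ 0.41360845 -0.1346228   0.11337852] [-1.82119132e-06  7.33431145e-01  6.79763750e-01  4.89907160e-07] 0.49320594792284944
455
-280 8 [ 403.4 -249.   130.5] [[391.0, -276.0, 125.0], [423.0, -241.0, 136.0]]
-240 51 [ 397.4 -216.6  130.3] [[384.0, -238.0, 126.0], [415.0, -202.0, 136.0]]
-200 58 [ 404.4 -178.2  132.3] [[388.0, -199.0, 126.0], [424.0, -163.0, 136.0]]
-160 84 [ 412.  -136.9  133.2] [[390.0, -159.0, 126.0], [446.0, -121.0, 156.0]]
-120 85 [414.5 -98.9 133.5] [[394.0, -117.0, 129.0], [437.0, -82.0, 136.0]]
-80 88 [416.3 -61.7 132.7] [[397.0, -79.0, 126.0], [437.0, -42.0, 136.0]]
-40 80 [418.9 -27.  131.1] [[399.0, -39.0, 121.0], [441.0, -19.0, 135.0]]
```

The moment is about zero, so the grip is at the centre of mass, and the paddle is level. Now I carry it over the leg.

>>> {"name": "servo_tool", "arguments": {
  "motion": [
    [[-3.5,0.5,0,0,1],[-8,1.1,0,0,1],[-13,1.8,0,0,1],[-17.5,2.4,0,0,1],[-20.3,2.7,0,0,1]]
  ]
}}

```text
time_s: 28.7
eef_pos: [0.4252, -0.3428, 0.1136]
eef_rot: [0.001, 0.734, 0.679, -0.0]
wrist_force: [0.2, 0.6, -2.0]
opening: 0.491
grasp_force: 62.1
```

>>> {"name": "servo_tool", "arguments": {
  "motion": [
    [[0,0,0,0,1],[0,0,2.5,0,1],[0,0,5,0,1],[0,0,6,0,1],[0,0,6,0,1]]
  ]
}}

```text
time_s: 29.2
eef_pos: [0.4242, -0.3372, 0.0517]
eef_rot: [-0.002, 0.733, 0.68, 0.0]
wrist_force: [0.9, 0.3, -2.5]
opening: 0.496
grasp_force: 62.1
```

>>> {"name": "servo_tool", "arguments": {
  "motion": [
    [[0,0,0.2,0,1],[0,0,0.4,0,1],[0,0,0.5,0,1],[0,0,0.6,0,1],[0,0,0.6,0,1]]
  ]
}}

```text
time_s: 29.7
eef_pos: [0.4252, -0.3392, 0.0476]
eef_rot: [0.0, 0.733, 0.68, -0.0]
wrist_force: [-0.0, 0.1, -2.2]
opening: 0.493
grasp_force: 62.1
```

```bash
python3 go.py .425 -.3395 .0445 -4.2
```

```text
pos [ 0.4252 -0.3392  0.0476] yaw -4.3 shift cm [-0.03 -0.02  0.31] twist -0.1 q [-0.89  0.34  1.81 -0.    1.   -0.82] f [-0.   0.1 -2.2]
```

>>> {"name": "servo_tool", "arguments": {
  "motion": [
    [[0,0,0.1,0,1],[0,0,0.2,0,1],[0,0,0.2,0,1]]
  ]
}}

```text
time_s: 30.0
eef_pos: [0.4251, -0.339, 0.0452]
eef_rot: [-0.0, 0.733, 0.68, 0.0]
wrist_force: [-0.5, 0.9, -2.6]
opening: 0.498
grasp_force: 62.1
```

>>> {"name": "servo_tool", "arguments": {
  "motion": [
    [[0,0,0.1,0,1],[0,0,0.1,0,1]]
  ]
}}

```text
time_s: 30.2
eef_pos: [0.4252, -0.3392, 0.0445]
eef_rot: [0.0, 0.733, 0.68, -0.0]
wrist_force: [-0.8, -0.1, -1.6]
opening: 0.494
grasp_force: 62.3
```

>>> {"name": "servo_tool", "arguments": {
  "motion": [
    [[0,0,0.1,0,1],[0,0,0.1,0,1]]
  ]
}}

```text
time_s: 30.4
eef_pos: [0.4252, -0.3392, 0.0443]
eef_rot: [0.0, 0.733, 0.68, -0.0]
wrist_force: [-2.1, 2.0, 7.8]
opening: 0.497
grasp_force: 63.2
```

Contact comes exactly where predicted, with the paddle's underside on the leg. Release gently.

>>> {"name": "servo_tool", "arguments": {
  "motion": [
    [[0,0,-0.1,0,0.2],[0,0,-0.1,0,0],[0,0,-0.1,0,-0.05],[0,0,-0.1,0,-0.1],[0,0,-0.1,0,-0.2]]
  ]
}}

```text
time_s: 30.9
eef_pos: [0.4253, -0.3393, 0.0445]
eef_rot: [0.0, 0.733, 0.68, -0.0]
wrist_force: [0.4, -0.0, -1.4]
opening: 0.601
grasp_force: 0.0
```

>>> {"name": "servo_tool", "arguments": {
  "motion": [
    [[0,0,0,0,-0.4],[0,0,0,0,-0.6],[0,0,0,0,-0.6],[0,0,0,0,-0.6],[0,0,0,0,-0.6]]
  ]
}}

```text
time_s: 31.4
eef_pos: [0.4251, -0.3391, 0.0444]
eef_rot: [-0.0, 0.733, 0.68, 0.0]
wrist_force: [-0.7, -0.4, 0.7]
opening: 0.801
grasp_force: 0.0
```

```bash
cat > lev.py <<'E'
from h import *
for n in('side','top'):
    s=snap(n);W=cloud(s);hsv=cv2.cvtColor(s['pixels'],cv2.COLOR_RGB2HSV)
    m=(hsv[...,1]>65)&(hsv[...,0]<26)&(W[...,2]>.055)&(W[...,2]<.10)&(W[...,0]<.475)&(W[...,0]>.36)&(W[...,1]<-.1)&(W[...,1]>-.56)
    P=W[m]*1000;print(n,len(P))
    for a in range(-560,-100,40):
        k=(P[:,1]>a)&(P[:,1]<=a+40)
        if k.sum()>3: print(a,k.sum(),np.median(P[k],0).round(1))
print(P[:,1].min(),P[:,1].max())
E
python3 lev.py
```

```text
side 349
-480 16 [ 411.3 -448.7   60.9]
-440 50 [ 415.7 -419.7   64.1]
-400 56 [ 420.4 -379.    64. ]
-360 56 [ 423.5 -338.7   65.1]
-320 67 [ 427.1 -301.1   64.2]
-280 57 [ 428.9 -261.3   64. ]
-240 47 [ 430.5 -230.7   62.6]
top 304
-520 103 [ 412.1 -493.2   63.5]
-480 33 [ 399.8 -471.9   62.9]
-360 6 [ 407.3 -323.9   63.9]
-320 134 [ 429.6 -302.2   63.2]
-280 9 [ 447.6 -244.3   64.8]
-240 19 [ 444.5 -232.7   62.1]
-504.6223865263114 -229.30929594966923
```

It is level at 64 mm and let go. Retreat straight up and check again.

>>> {"name": "servo_tool", "arguments": {
  "motion": [
    [[0,0,0,0,-1],[0,0,0,0,-1],[0,0,-1,0,-1],[0,0,-3,0,-1],[0,0,-6,0,-1]]
  ]
}}

```text
time_s: 32.0
eef_pos: [0.4243, -0.338, 0.1041]
eef_rot: [-0.002, 0.733, 0.68, 0.0]
wrist_force: [0.4, -0.7, 0.6]
opening: 0.999
grasp_force: 0.0
```

>>> {"name": "servo_tool", "arguments": {
  "motion": [
    [[0,0,-4,0,-1],[0,0,-8,0,-1],[0,0,-10,0,-1],[0,0,-10,0,-1],[0,0,-10,0,-1]]
  ]
}}

```text
time_s: 32.5
eef_pos: [0.4251, -0.3391, 0.2047]
eef_rot: [0.0, 0.733, 0.68, -0.0]
wrist_force: [-0.5, 0.1, -0.2]
opening: 0.999
grasp_force: 0.0
```

```bash
python3 lev.py
python3 - <<'E'
from h import *
c=load('top')
a=cv2.resize(c['pixels'][200:275,270:430],None,fx=4,fy=4);b=cv2.resize(load('side')['pixels'][140:215,310:470],None,fx=4,fy=4)
cv2.imwrite('pics/g.png',np.vstack([a,b])[:599,:,::-1])
E
```

```text
side 415
-520 27 [ 413.2 -491.3   64.4]
-480 50 [ 409.8 -461.6   63.8]
-440 56 [ 415.9 -418.6   63. ]
-400 54 [ 420.8 -377.5   62.8]
-360 57 [ 424.9 -338.7   63.6]
-320 62 [ 424.8 -297.8   64.7]
-280 60 [ 428.1 -261.8   64. ]
-240 49 [ 430.3 -230.6   62.6]
top 411
-520 17 [ 397.2 -498.1   62.5]
-440 25 [ 403.1 -408.8   62.5]
-400 5 [ 403.2 -396.9   64.7]
-360 128 [ 421.2 -334.4   62.5]
-320 186 [ 426.8 -301.1   63.4]
-280 41 [ 420.8 -271.4   62.3]
-240 9 [ 447.8 -235.3   64.8]
-503.62999083702874 -229.81225587296106
```

View pics/g.png

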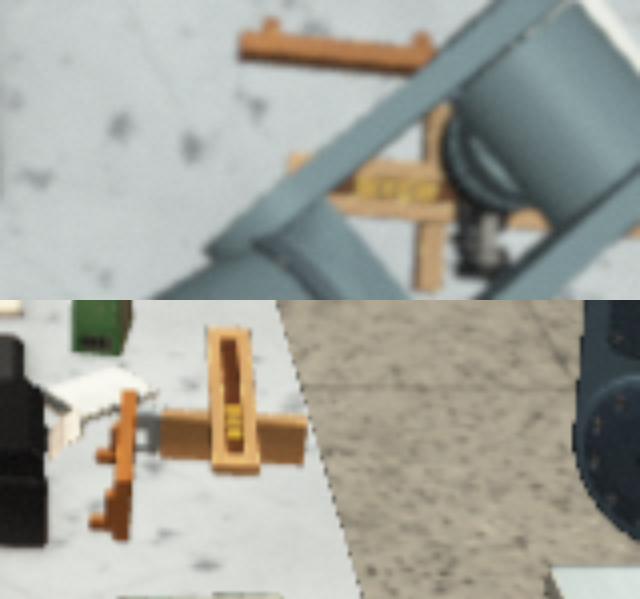

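The side view shows the paddle lying level across the leg, from (230,335) to (235,465), clear of the board at (125,460). The gripper is well above it, so I'm handing in.

```bash
python3 -c "
from bench import ctrl
print(ctrl.hand_in())"
```

```text
the job is handed in; nothing more can be done
None
```

The job is handed in, with no verdict returned: leg pushed out against its stop, paddle laid flat and let go, then regripped and balanced level across the leg, clear of the back board and untouched by the robot, at about 33 s of the 72 s allowed.

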